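Raise the ladder-lock shelf one rung and load the stand

ROBOT

A 6-joint arm with a two-finger parallel gripper is mounted at the origin on a cart in front of the work surface, level with it; the furniture and walls round the work are solid. World frame = base frame: x ahead of the robot, y to its left, z up, the work surface at z = 0. Lengths are in m, angles in degrees, forces in N, time in s.
With the tool pointing down it reaches from about 0.225 to 0.875 m from the base axis. Payload 3.4 kg.
Tool frame: the origin (TCP) lies on the centre line of the jaws, within the pads' length; the fingertips stand 22 mm ahead of it and the grasp point (between the pads) lies 3 mm ahead of it; z points along the fingers, y is the line along which they close (so a half turn about z gives the same grasp; the last joint's range is limited). The gripper opens to 85 mm and grips with 20 to 120 N. Pads are 22 mm wide; open, the fingers measure 114 mm over their backs; the gripper's body (76 mm by 85 mm) begins 54 mm behind the grasp point. The pads swing forward as they close: fully open they stand 13 mm farther back than shut.
Start: joints at [-76.547, 15.808, 86.224, -0, 77.962, -6.933], TCP at [0.2, -0.539, 0.253] pointing down, gripper open.
Joint ranges: [-165.64, 165.64], [-43.16, 119.46], [12.63, 154.43], [-67.54, 247.53], [6.08, 155.33], [-154.97, 154.97]. Speed limits (degrees/s): [147.25, 147.25, 180, 180, 180, 180].

INTERFACE

Orientations are given as [roll, pitch, yaw] about the fixed x, y, z axes, in that order (R = Rz(yaw) Ry(pitch) Rx(roll)).
In Python, from rig import * gives the robot as it stands. The module is installed in compiled form; this text tells all that it offers. Calls block until the motion is done:
- movep(position, orientation): joint-space move of the TCP to a pose.
- servo_line(position, rotation=None, vel=0.15, threshold=None): straight line of the TCP; rotation=None keeps the orientation; vel is the mean speed in m/s. With threshold (N) it stops when the force on the tool has changed by that much, and returns True; else False.
- move_joints(angles): joint-space move.
- gripper_to(opening, f_grip=None): finger opening in m; f_grip is the grip in N (None keeps the last); returns when the fingers have stopped.
- sleep(seconds).
- solve_ik(position, orientation): joint angles nearest the present ones, or None.
- get_image(name): name is "scene" or "side" or "wrist"; returns the picture (420x560x3 uint8, red, green, blue); there is no depth.
- calibration(name): a dict with "vertical_fov" (degrees; the focal length in pixels is half the picture's height over the tangent of half this angle, whatever the lens; pixels are square), "cx", "cy" (the principal point, pixels), "k1" (the pictures are not rectified: a ray, as slopes to the right and down, at radius r is drawn at 1 + k1 r^2 times it, then the intrinsics apply), "world_from_camera" (4x4, takes a point from camera to world coordinates). Camera axes: x right, y down, z forward; pixel columns grow to the right and rows downward; lengths in m; the calibration is good to about 2 mm. A picture is of the moment at which its call begins: read the wrist's pose just before it. calibration takes no time and is no camera call; for the wrist camera it gives the pose at the moment of the call.
A pose or a line that the arm cannot do raises IKError and nothing moves.
- job_done(): hands the job in; it is judged then, once.
Trained networks look in the newest picture that a camera, given by its name, has taken for a name from the list of things; names that differ only in an ending like _2 or _b are one class to them, and where a whole thing is asked for, a point or a joint stands for the part that bears it (a point fixed in the world has none). Each returns a list of dicts, best first, with "p" (0 to 1); they miss things now and then, are a little off and sometimes report something else, mostly with a low value. They report only what shows in the picture. A call takes as long as a camera call. They do not tell look-alikes from the thing itself.
- boxes_of(query, camera): "box" ([centre column, centre row, width, height] as shares, 0 to 1, of the picture: columns of its width, rows of its height, round what is visible of it).
Readings, each from a call of its own:
- get_t(): time.
- get_q(): joint angles.
- get_qd(): joint speeds.
- get_joint_efforts(): joint torques, N m.
- get_position(): TCP position.
- get_orientation(): TCP orientation.
- get_contact_force(): force on the tool from outside, world axes, zero at the start.
- get_moment(): the same for the moment, N m.
- get_gripper_width(): finger opening in m.
- get_finger_force(): force on a finger pad.
Only numpy, scipy, OpenCV 4.12 (cv2) and the standard library are available. Lean on these libraries where they do the work, as an engineer would, in place of code of your own. Each camera call takes 0.05 s, during which the arm holds its last target. There are 200 camera calls.

TASK

The tip box is too tall for the space under the little stand's shelf. Lift the shelf by its side pin until the pawl has clicked over the next rung up, lower it gently so that it hangs on that rung by itself, then slide the tip box straight in under it, between the feet, until it meets the uprights, and after that stand the specimen cup upright on the shelf. Do not let the shelf drop, keep box and cup upright, and leave the dropper bottle and the tape roll where they are.

Things in the scene. Friction and masses are not known exactly. Their poses are not given: they have to be found in the camera images.
- stand: Fixed aluminium bench stand, about 200 mm high. Origin on the table midway between its two uprights, at their front faces; x points to the rear (away from the open front), y to the left seen from the front, z up. Uprights: bars 20 (x) x 14 mm at y = +-45 mm, x = 0 to 20 mm. The shelf's carriage and pawl reach behind them to x = +67 mm.
- bay (a point): On the table at stand x = -44 mm, y = 0: where the tip box's origin comes to lie when it is home against the uprights. Two feet, 14 mm wide and 12 mm high, run forward at stand y = +-85 mm to x = -90 mm; 156 mm is clear between them and the bare table is the floor there. Axes as the stand.
- rung2 (a point): Middle of the second of three rungs between the uprights: 10 mm steel rods along y at stand x = 12 mm, z = 71, 121 and 171 mm. The shelf starts with its pawl on the first and must hang on this second one.
- shelf (a joint): Height of the sliding shelf in m: 0 at the bottom, where it starts; 0.050 hanging on the second rung, 0.100 on the third; upper stop 0.115. Vertical slide, about 0.7 kg (+-30 %); falls back if let go too low. The pawl drops over the second rung at about 0.065 (over the third at 0.115): raise to 0.070 to 0.100, then lower. A rung once passed cannot be undone.
- deck (a point): Middle of the top face of the shelf's deck; moves with the shelf, axes as the stand. At the bottom it is at z = 53 mm (on the second rung 103 mm), stand x = -42 mm, y = 0. The deck is a plate 8 mm thick, 76 mm deep (x), 150 mm wide (y), front edge at stand x = -80 mm, dark mat, no rim; a back plate 46 mm high stands behind it at stand x = -6 mm.
- lift_pin (a point): Point on the lifting pin, a 12 mm steel rod along y on the shelf's right side (stand -y) from y = -81 to -175 mm, with a 22 mm end knob to -183 mm. This point: stand x = -25, y = -135 mm, 12 mm above the deck top (z = 65 mm with the shelf down). Clear all round, only table below. Lift it from below with closed fingers tilted forward 45 degrees, or pinch it from above.
- pawl (a joint): Gravity pawl behind the uprights on the carriage, rad: 0 with its nose level (rest, held by its heavy tail); grows to about 0.75 as a passing rung pushes the nose down, and falls back to 0 once over the rung.
- tip_box: Blue closed pipette tip box, 91 mm deep (x), 122 mm wide (y), 68 mm high, 0.13 to 0.29 kg. Origin at the centre of its underside; front face 42 mm (lid tab 47 mm) towards -x, back face 42 to 44 mm towards +x. It starts in front of the stand, nearly square to it.
- specimen_cup: White screw-top specimen cup, 70 mm high, 48 mm in diameter at the body and 54 mm at the lid (the top 14 mm), 55 g. Origin at the centre of its underside, z up.
- dropper: Bystander: small white dropper bottle, 33 mm in diameter, 92 mm high. Origin at the centre of its underside.
- tape_roll: Bystander: roll of tape lying flat, 78 mm in diameter, 19 mm high. Origin at the centre of its underside.
Mind the look-alikes: they are no part of the job. Leave any blue or orange look-alike of the specimen_cup alone.

How it is judged:
By the outcome, as a careful person would: the job done as asked, in the order asked, and still so for the second after the job is handed in, with the robot touching nothing.
It also fails if it takes over 67 s, if anything falls off the work surface, if the arm or the gripper's body presses on something with over 40 N, if the wrist force passes 120 N, or if a joint passes its speed limit or range.

## Working session

There is one attempt and no reset: what is moved stays moved. The work goes in short steps, each a Python script; the robot and the scene stay as the last script left them, time stands still between calls to the robot, and variables do not carry over. Pictures are saved under pics/ and viewed, at most 10 in all, crops included, and the job is handed in when it is done.

```bash
mkdir -p pics; cat > h.py <<'E'
from rig import *
import numpy as np, cv2
def rays(cam,uv,C=None):
    C=C or calibration(cam); f=210/np.tan(np.radians(C["vertical_fov"]/2))
    d=(np.atleast_2d(uv).astype(float)-[C["cx"],C["cy"]])/f
    s=d.copy()
    for _ in range(30): s=d/(1+C["k1"]*(s**2).sum(1,keepdims=True))
    T=np.array(C["world_from_camera"]); v=np.c_[s,np.ones(len(s))]@T[:3,:3].T
    return T[:3,3],v
def onz(cam,uv,z,C=None):
    o,v=rays(cam,uv,C); return o+v*((z-o[2])/v[:,2])[:,None]
def proj(cam,P,C=None):
    C=C or calibration(cam); f=210/np.tan(np.radians(C["vertical_fov"]/2))
    T=np.array(C["world_from_camera"]); p=(np.atleast_2d(P)-T[:3,3])@T[:3,:3]
    s=p[:,:2]/p[:,2:]; s=s*(1+C["k1"]*(s**2).sum(1,keepdims=True))
    return s*f+[C["cx"],C["cy"]]
def snap(cam,name=None):
    im=get_image(cam)
    if name: cv2.imwrite(f"pics/{name}.png",im[:,:,::-1])
    return im
E
python3 - <<'E'
from h import *
a=[]
for c in ["scene","side"]:
    im=snap(c); a.append(im)
    C=calibration(c); T=np.array(C["world_from_camera"]); print(c,C["vertical_fov"],C["k1"],T.round(3).tolist())
    cv2.imwrite(f"pics/{c}0.png",cv2.resize(im,(800,600))[:,:,::-1])
    for q in ["stand","deck","lift_pin","tip_box","specimen_cup","dropper","tape_roll"]:
        for b in boxes_of(q,c)[:4]:
            x=np.array(b["box"])*[560,420,560,420]; print(q,round(b["p"],2),x.round(1), onz(c,[[x[0],x[1]+x[3]/2]],0).round(3))
E
```

```text
scene 56.055577822025796 -0.053161515304969605 [[-0.632, -0.454, 0.628, -0.106], [-0.775, 0.374, -0.51, 0.518], [-0.004, -0.809, -0.588, 0.677], [0.0, 0.0, 0.0, 1.0]]
stand 0.67 [247.3 206.   97.4 102.6] [[0.508 0.131 0.   ]]
stand 0.47 [248.9 208.3  87.8  55.4] [[0.572 0.08  0.   ]]
deck 0.69 [247.8 209.8  89.4  56.9] [[0.566 0.088 0.   ]]
lift_pin 0.61 [249.4 209.   86.3  56.7] [[ 0.567  0.082 -0.   ]]
tip_box 0.97 [283.5 241.8  60.9  53.2] [[0.42  0.086 0.   ]]
specimen_cup 0.96 [350.5 183.3  17.6  29.2] [[ 0.522 -0.26  -0.   ]]
specimen_cup 0.83 [368.8 197.4  20.7  28.8] [[ 0.441 -0.249 -0.   ]]
specimen_cup 0.76 [384.9 180.1  14.2  25.2] [[ 0.474 -0.363  0.   ]]
specimen_cup 0.56 [323.7 177.6  16.7  28.8] [[ 0.597 -0.22   0.   ]]
dropper 0.7 [148.7 266.7  16.   32.3] [[0.582 0.359 0.   ]]
tape_roll 0.66 [190.6 302.1  36.9  33.1] [[0.429 0.333 0.   ]]
side 43.39623213764767 -0.1923180650415387 [[-0.94, -0.15, 0.308, 0.147], [-0.341, 0.471, -0.813, 1.053], [-0.023, -0.869, -0.494, 0.729], [0.0, 0.0, 0.0, 1.0]]
stand 0.58 [247.9 212.7  77.4 108.7] [[0.578 0.17  0.   ]]
deck 0.78 [244.3 214.7  69.1  60.5] [[0.623 0.089 0.   ]]
lift_pin 0.61 [246.7 212.3  67.5  65.2] [[ 0.617  0.087 -0.   ]]
tip_box 0.96 [305.3 234.4  43.2  58.6] [[0.457 0.116 0.   ]]
specimen_cup 0.87 [317.4 173.2  22.8  33.2] [[ 0.535 -0.236  0.   ]]
specimen_cup 0.84 [344.3 179.7  20.9  26.8] [[ 0.456 -0.24   0.   ]]
specimen_cup 0.82 [374.8 175.6  19.7  28.2] [[ 0.377 -0.287  0.   ]]
specimen_cup 0.64 [249.  212.7  80.6 110.5] [[0.575 0.172 0.   ]]
dropper 0.97 [200.9 298.5  16.5  40.5] [[0.6   0.363 0.   ]]
dropper 0.34 [249.1 212.9  78.8 109. ] [[0.575 0.17  0.   ]]
tape_roll 0.58 [270.6 316.3  41.5  27.9] [[0.453 0.347 0.   ]]
```

View pics/scene0.png

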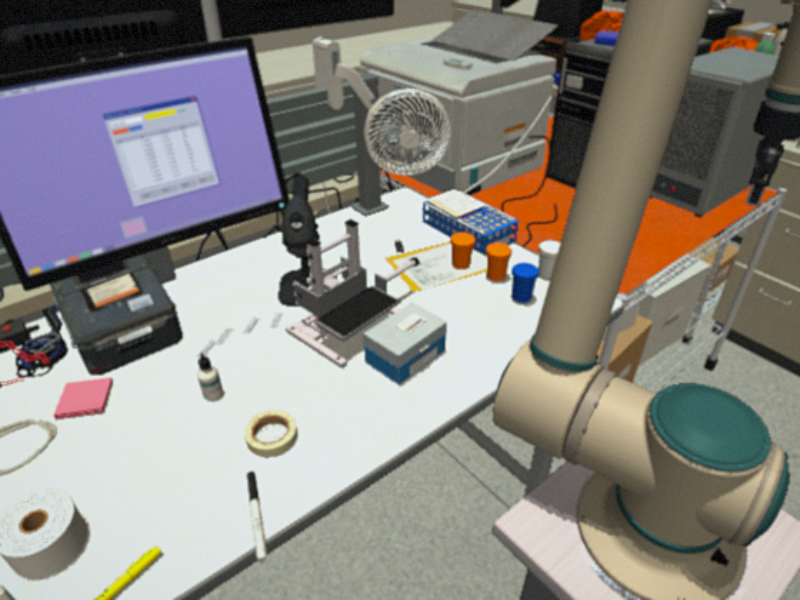

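View pics/side0.png

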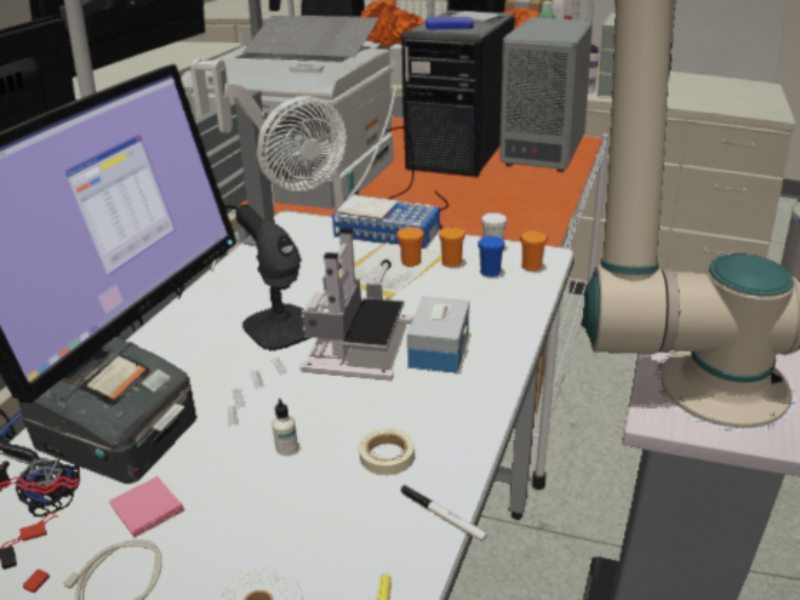

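The scene view shows the stand near (345,290) of 800, the box in front of it at (405,340), and the white cup at (549,258), right behind a blue and two orange look-alikes. The side view shows the white cup at (494,226), partly hidden by the blue one. Next I'll take close wrist views.

```bash
python3 - <<'E'
from h import *
print("cup scene z.07 top", onz("scene",[[384.9,180.1-12.6+2]],0.07).round(3), "side", onz("side",[[494*.7,217*.7]],0.07).round(3))
print("uprights", onz("scene",np.array([[315,250],[352,226]])*.7,0.2).round(3))
for n,p in [("w1",[0.40,-0.22,0.42]),("w2",[0.40,0.03,0.45])]:
    movep(p,[180,0,0]); 
    C=calibration("wrist"); im=snap("wrist"); print(n,np.array(C["world_from_camera"]).round(3).tolist(), get_t(), get_q())
    cv2.imwrite(f"pics/{n}.png",cv2.resize(im,(800,600),interpolation=cv2.INTER_CUBIC)[:,:,::-1])
    import pickle; pickle.dump(C,open(n+".pkl","wb"))
    for q in ["stand","deck","lift_pin","tip_box","specimen_cup"]:
        for b in boxes_of(q,"wrist")[:4]:
            x=np.array(b["box"])*[560,420,560,420]; print(q,round(b["p"],2),x.round(1), onz("wrist",[[x[0],x[1]]],0.05,C).round(3))
E
```

```text
cup scene z.07 top [[ 0.494 -0.372  0.07 ]] side [[ 0.486 -0.368  0.07 ]]
uprights [[0.593 0.133 0.2  ]
 [0.62  0.041 0.2  ]]
w1 [[0.0, -0.962, -0.272, 0.469], [-1.0, -0.0, 0.001, -0.22], [-0.001, 0.272, -0.962, 0.54], [0.0, 0.0, 0.0, 1.0]] 2.375 [-3.76285285e+01  2.40350913e+00  7.99899030e+01 -2.40959398e-02
  9.76747453e+01  5.24316206e+01]
stand 0.58 [101.3  44.3 198.   87.2] [[0.578 0.038 0.05 ]]
deck 0.86 [102.9  40.7 205.7  79.8] [[0.583 0.035 0.05 ]]
lift_pin 0.72 [101.2  39.9 201.1  77.2] [[0.584 0.037 0.05 ]]
tip_box 0.92 [109.9 119.6 111.8  71. ] [[0.474 0.042 0.05 ]]
tip_box 0.73 [102.3  44.5 201.8  89. ] [[0.578 0.036 0.05 ]]
specimen_cup 0.91 [372.8 111.5  39.6  38. ] [[ 0.486 -0.365  0.05 ]]
specimen_cup 0.84 [296.6  15.   41.8  27.1] [[ 0.616 -0.245  0.05 ]]
specimen_cup 0.69 [314.6  63.5  35.2  38.2] [[ 0.554 -0.273  0.05 ]]
specimen_cup 0.63 [331.4 176.2  28.8  39.5] [[ 0.385 -0.306  0.05 ]]
w2 [[0.0, -0.962, -0.271, 0.469], [-1.0, -0.0, -0.001, 0.03], [0.0, 0.271, -0.962, 0.57], [0.0, 0.0, 0.0, 1.0]] 3.6667 [-5.77224177e+00 -2.64413786e+00  8.09348264e+01 -4.31687588e-02
  1.01732261e+02  8.43004252e+01]
stand 0.74 [282.9  46.2 184.1  91.7] [[0.584 0.023 0.05 ]]
deck 0.82 [290.5  41.5 174.1  83. ] [[0.591 0.012 0.05 ]]
lift_pin 0.94 [289.5  41.9 177.1  80.6] [[0.59  0.013 0.05 ]]
lift_pin 0.46 [283.   45.4 186.9  90.8] [[0.585 0.023 0.05 ]]
tip_box 0.86 [271.  120.7  85.3  66.7] [[0.474 0.042 0.05 ]]
specimen_cup 0.97 [468.4  68.4  56.6  38.8] [[ 0.552 -0.269  0.05 ]]
specimen_cup 0.87 [471.3 174.3  51.2  33.8] [[ 0.384 -0.303  0.05 ]]
specimen_cup 0.73 [516.4 111.   56.7  37.3] [[ 0.488 -0.357  0.05 ]]
specimen_cup 0.69 [448.2 129.4  47.7  38.1] [[ 0.459 -0.252  0.05 ]]
```

View pics/w1.png

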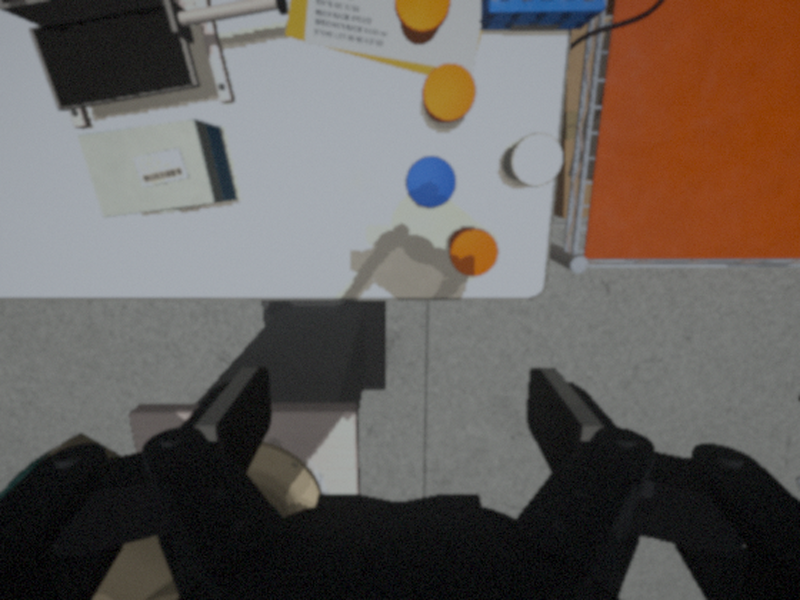

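View pics/w2.png

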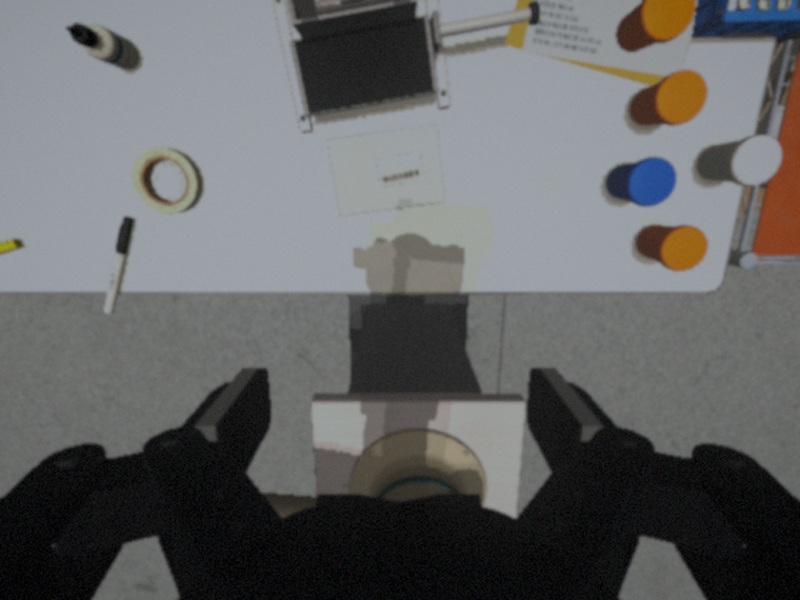

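The wrist views show the deck (about (295–435, 10–115) in w2), the pin with its knob at (533,12), the box top with corners (325,140), (437,124), (445,203) and (340,216), and the white cup at (536,160) in w1. Next is a centred view of the stand.

```bash
python3 - <<'E'
from h import *
import pickle
movep([0.55,0.02,0.45],[180,0,0]); sleep(0.3)
C=calibration("wrist"); im=snap("wrist"); pickle.dump(C,open("w3.pkl","wb"))
print(np.array(C["world_from_camera"]).round(3).tolist())
cv2.imwrite("pics/w3.png",cv2.resize(im[0:330,80:520],(800,600),interpolation=cv2.INTER_CUBIC)[:,:,::-1])
E
```

```text
[[0.001, -0.963, -0.27, 0.617], [-1.0, -0.001, 0.0, 0.021], [-0.0, 0.27, -0.963, 0.572], [0.0, 0.0, 0.0, 1.0]]
```

View pics/w3.png

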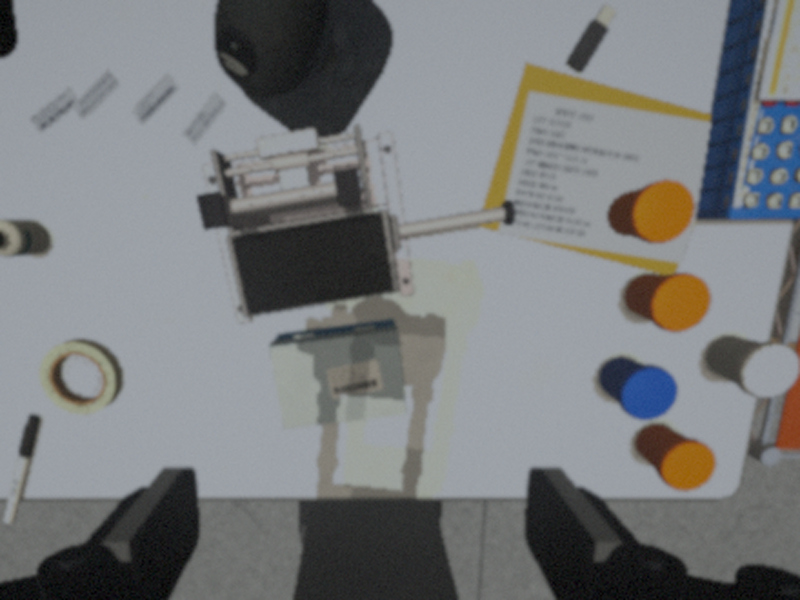

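w3 shows the deck front corners at (248,314) and (398,290), the foot ends at (244,318) and (405,293), the pin from (395,229) to the knob at (513,212), and the box lid corners at (272,344), (399,327), (407,412) and (285,428). Next I'll fit the poses.

```bash
python3 - <<'E'
from h import *
import pickle
from scipy.optimize import least_squares
C2,C3,C1=[pickle.load(open(f"w{i}.pkl","rb")) for i in (2,3,1)]
w3=lambda a: np.array(a,float)*.55+[80,0]
w2=lambda a: np.array(a,float)*.7
def fit(obs,x0):
    def W(p,L):
        c,s=np.cos(p[2]),np.sin(p[2]); L=np.array(L,float)/1000
        return np.c_[p[0]+c*L[:,0]-s*L[:,1],p[1]+s*L[:,0]+c*L[:,1],L[:,2]]
    r=lambda p: np.concatenate([(proj("wrist",W(p,L),C)-uv) for C,uv,L in obs]).ravel()
    s=least_squares(r,x0,loss="soft_l1"); print("pose",s.x[:2].round(4),np.degrees(s.x[2]).round(2)); print(r(s.x).reshape(-1,2).round(1).tolist()); return s.x
S=[(C3,w3([[248,314],[398,290],[244,318],[405,293],[513,212],[395,229]]),[[-80,75,53],[-80,-75,53],[-90,85,10],[-90,-85,10],[-25,-183,65],[-25,-81,65]]),
   (C2,w2([[307,118],[437,95],[306,130],[444,107],[540,12],[437,34]]),[[-80,75,53],[-80,-75,53],[-90,85,10],[-90,-85,10],[-25,-183,65],[-25,-81,65]])]
st=fit(S,[.6,.03,.15])
lid=[[42,61,68],[42,-61,68],[-42,-61,68],[-42,61,68]]
bx=fit([(C3,w3([[272,344],[399,327],[407,412],[285,428]]),lid),(C2,w2([[325,140],[437,124],[445,203],[340,216]]),lid)],[.47,.04,.1])
R=np.array([[np.cos(st[2]),-np.sin(st[2])],[np.sin(st[2]),np.cos(st[2])]])
print("box in stand",(R.T@(bx[:2]-st[:2])).round(4))
cup=[onz("wrist",w2([[536,160]]),.07,C1),onz("wrist",w3([[769,370]]),.07,C3),onz("wrist",w2([[757,160]]),.07,C2)]
print("cup",np.array(cup).round(4).tolist())
for n,l in [("pin",[-.025,-.135]),("bay",[-.044,0]),("deck",[-.042,0])]: print(n,(st[:2]+R@l).round(4))
np.save("st.npy",st); np.save("bx.npy",bx)
E
```

```text
pose [0.6252 0.0724] 9.07
[[-3.1, 1.3], [0.4, 0.9], [-0.1, 1.5], [1.1, 1.1], [-0.4, -0.2], [1.5, 0.9], [-1.8, -2.0], [0.9, -2.2], [-0.3, 0.1], [0.3, -0.5], [-1.8, 0.3], [0.8, -2.3]]
pose [0.4754 0.0418] 7.52
[[-1.9, 1.0], [-0.6, 1.2], [0.3, 1.1], [-0.8, 0.7], [1.3, -1.1], [0.6, -0.9], [0.4, -1.0], [-0.1, -0.2]]
box in stand [-0.1528 -0.0067]
cup [[[0.4846, -0.3626, 0.07]], [[0.4867, -0.3616, 0.07]], [[0.4853, -0.3633, 0.07]]]
pin [ 0.6218 -0.0648]
bay [0.5818 0.0655]
deck [0.5838 0.0658]
```

Residuals are small and the sizes agree. Next I'll pinch the pin from above near its outer end and lift the shelf.

```bash
cat >> h.py <<'E'
st=np.load("st.npy"); _c,_s=np.cos(st[2]),np.sin(st[2]); YAW=np.degrees(st[2]); R2=np.array([[_c,-_s],[_s,_c]])
def S(x,y,z): return [st[0]+_c*x-_s*y, st[1]+_s*x+_c*y, z]
def fs(): f=np.array(get_contact_force()); return np.r_[R2.T@f[:2],f[2]].round(1)
E
python3 - <<'E'
from h import *
o=[180,0,90+YAW]
movep(S(-.025,-.155,.22),o); gripper_to(.05); print(get_q(), fs())
print(servo_line(S(-.025,-.155,.068),vel=.12,threshold=8), get_position(), fs())
gripper_to(.0,f_grip=25); sleep(.2); print("closed",get_gripper_width(),fs(),get_finger_force(),get_t())
C=calibration("side"); im=snap("side"); u=proj("side",[S(-.025,-.1,.08)])[0].astype(int)
cv2.imwrite("pics/pin.png",cv2.resize(im[u[1]-60:u[1]+60,u[0]-80:u[0]+80],(640,480),interpolation=cv2.INTER_CUBIC)[:,:,::-1])
E
```

```text
[-1.40171910e+01  2.16554423e+01  8.21904268e+01  1.53018354e-04
  7.61416709e+01 -2.30902668e+01] [0.6 0.2 0.2]
False [ 0.62562304 -0.08472831  0.06884637] [0.3 0.3 0. ]
closed 0.011096936814180966 [-0.9  0.2  4.7] 24.544878602027893 9.05
```

View pics/pin.png

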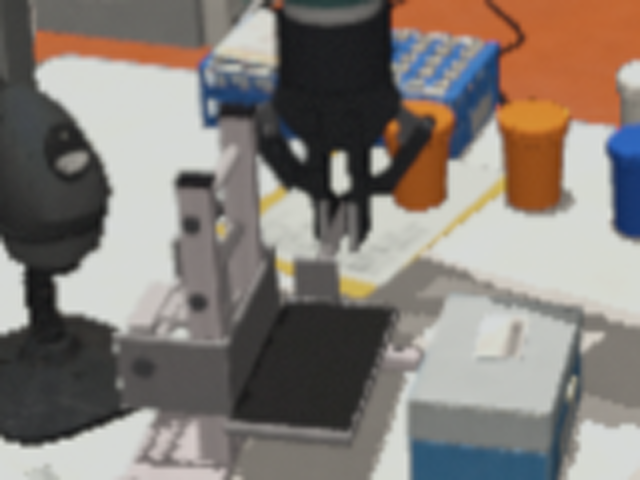

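The jaws (340,235) hold the pin at a width of about 12 mm. Next I'll lift 82 mm, then lower gently until it hangs.

```bash
python3 - <<'E'
from h import *
gripper_to(.0,f_grip=50)
p=np.array(get_position()); 
for dz,v in [(.03,.05),(.06,.05),(.082,.04)]:
    servo_line(p+[0,0,dz],vel=v); print(dz,fs(),get_gripper_width(),(np.array(get_position())-p).round(4))
sleep(.2); print("up",fs())
servo_line(p+[0,0,.056],vel=.04); print(fs())
r=servo_line(p+[0,0,.046],vel=.015,threshold=5); print(r,fs(),(np.array(get_position())-p).round(4),get_gripper_width(),get_t())
cv2.imwrite("pics/hang.png",snap("side")[130:310,160:400][:,:,::-1])
E
python3 -c "
import cv2;a=cv2.imread('pics/hang.png');cv2.imwrite('pics/hang2.png',cv2.resize(a,(720,540),interpolation=cv2.INTER_CUBIC))"
```

```text
0.03 [ 0.8 -1.1 -4.8] 0.010173639169627687 [-0.      0.0001  0.0301]
0.06 [ 1.8 -1.1 -5.6] 0.010439626979062174 [-0.      0.      0.0603]
0.082 [ 1.2 -1.  -6.4] 0.0100160035075106 [-0.      0.      0.0822]
up [ 1.1  0.1 -6. ]
[ 1.7 -0.1 -7.2]
True [ 0.1 -0.1  5.4] [-0.      0.      0.0495] 0.01017090166305783 13.0167
```

View pics/hang2.png

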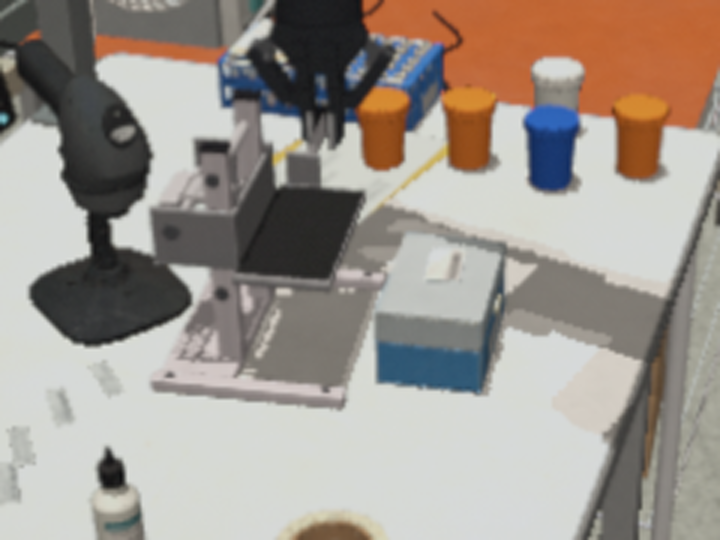

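The force reversed at 0.0495, so the shelf hangs on rung 2 (deck up at (300,230), box still in front). Next I'll release and push the box.

```bash
python3 - <<'E'
from h import *
gripper_to(.05); sleep(.1); print("rel",fs())
p=np.array(get_position()); servo_line(p+[0,0,.15],vel=.2)
o=[180,-45,YAW]; y=-.0065
print([None if (q:=solve_ik(S(x,y,z),o)) is None else q.round(0) for x,z in [(-.25,.15),(-.25,.035),(-.1,.035)]])
movep(S(-.25,y,.15),o); gripper_to(.085)
servo_line(S(-.25,y,.035),vel=.12); print(fs(),get_t())
r=servo_line(S(-.185,y,.035),vel=.03,threshold=2.5); q=np.array(get_position()); print(r,fs(),(R2.T@(q[:2]-st[:2])).round(4),get_t())
snap("side","push0")
E
```

```text
rel [-0.4  0.7 -0.7]
[array([-34.,  -8., 150.,  86.,  29., -29.]), None, array([-12.,  26., 145., 156.,  37., -85.])]Traceback (most recent call last):
  File "<stdin>", line 7, in <module>
rig.IKError: the arm cannot follow that straight line within its joint ranges
```

```bash
python3 - <<'E'
from h import *
print(get_q().round(0),get_t(),get_gripper_width())
for p in (25,30,35,40):
    for z in (.035,.05): print(p,z,[None if (q:=solve_ik(S(x,-.0065,z),[180,-p,YAW])) is None else q.round(0).tolist() for x in (-.25,-.225,-.1)])
E
```

```text
[-34.  -8. 150.  86.  29. -29.] 16.3083 0.0850492154506132
25 0.035 [[-16.0, 10.0, 146.0, 87.0, 10.0, -20.0], [-14.0, 12.0, 143.0, 81.0, 10.0, -11.0], [-6.0, 19.0, 129.0, 38.0, 11.0, 39.0]]
25 0.05 [[-16.0, 8.0, 145.0, 65.0, 11.0, 3.0], [-14.0, 9.0, 142.0, 59.0, 11.0, 10.0], [-6.0, 17.0, 128.0, 30.0, 13.0, 46.0]]
30 0.035 [[-19.0, 12.0, 151.0, 125.0, 17.0, -62.0], [-16.0, 13.0, 148.0, 124.0, 15.0, -58.0], [-7.0, 19.0, 133.0, 96.0, 8.0, -20.0]]
30 0.05 [[-19.0, 9.0, 149.0, 108.0, 15.0, -44.0], [-16.0, 10.0, 146.0, 107.0, 13.0, -40.0], [-7.0, 17.0, 132.0, 75.0, 8.0, 1.0]]
35 0.035 [None, [-19.0, 17.0, 153.0, 141.0, 26.0, -78.0], [-9.0, 20.0, 137.0, 137.0, 15.0, -62.0]]
35 0.05 [[-23.0, 12.0, 154.0, 131.0, 24.0, -71.0], [-19.0, 13.0, 151.0, 133.0, 22.0, -69.0], [-9.0, 18.0, 136.0, 127.0, 13.0, -52.0]]
40 0.035 [None, None, [-10.0, 23.0, 141.0, 150.0, 25.0, -77.0]]
40 0.05 [None, None, [-10.0, 20.0, 140.0, 146.0, 22.0, -72.0]]
```

```bash
python3 - <<'E'
from h import *
o=[180,-25,YAW]; y=-.0065
movep(S(-.24,y,.15),o); print(get_q().round(0))
servo_line(S(-.24,y,.05),vel=.1); print(get_q().round(0),fs(),get_t())
r=servo_line(S(-.185,y,.05),vel=.03,threshold=2); q=np.array(get_position()); print(r,fs(),(R2.T@(q[:2]-st[:2])).round(4),get_t())
im=snap("side"); cv2.imwrite("pics/push0.png",cv2.resize(im[130:310,200:440],(720,540),interpolation=cv2.INTER_CUBIC)[:,:,::-1])
E
```

```text
[-15.  -6. 133.  20.  31.  51.]
[-15.   8. 144.  63.  11.   6.] [ 1.   0.1 -0.7] 19.1917
True [-0.3  0.1  0.3] [-0.2041 -0.0066] 20.35
```

View pics/push0.png

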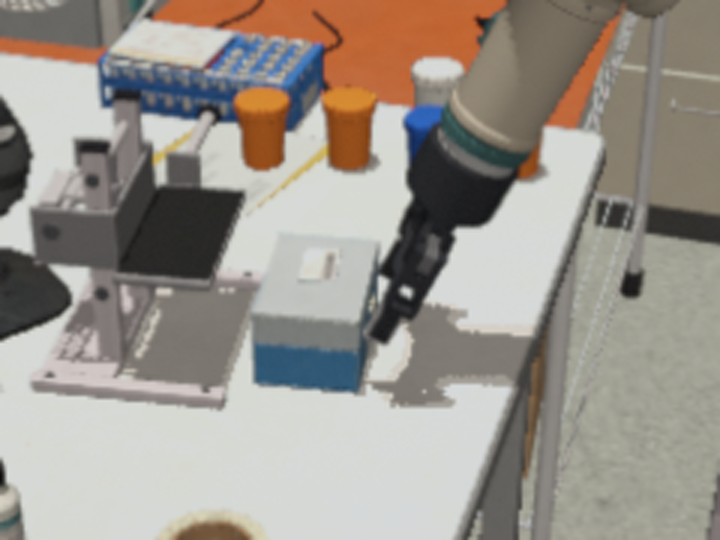

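The shelf hangs by itself, and the fingers touch the box front (375,330) at the expected depth. Next I'll push it home.

```bash
python3 - <<'E'
from h import *
y=-.0065
loc=lambda:(R2.T@(np.array(get_position())[:2]-st[:2])).round(4)
servo_line(S(-.16,y,.05),vel=.04); print(fs(),get_q().round(0))
servo_line(S(-.115,y,.05),vel=.04); print(fs(),loc())
r=servo_line(S(-.085,y,.05),vel=.015,threshold=4); print(r,fs(),loc(),get_t())
im=snap("side"); cv2.imwrite("pics/push1.png",cv2.resize(im[130:310,200:440],(720,540),interpolation=cv2.INTER_CUBIC)[:,:,::-1])
E
```

```text
[-0.6 -0.2 -0.8] [ -9.  13. 134.  43.  11.  31.]
[ 0.2 -0.4 -0.2] [-0.1148 -0.0067]
True [ 0.9 -0.3 -0.2] [-0.1149 -0.0063] 23.3833
```

View pics/push1.png

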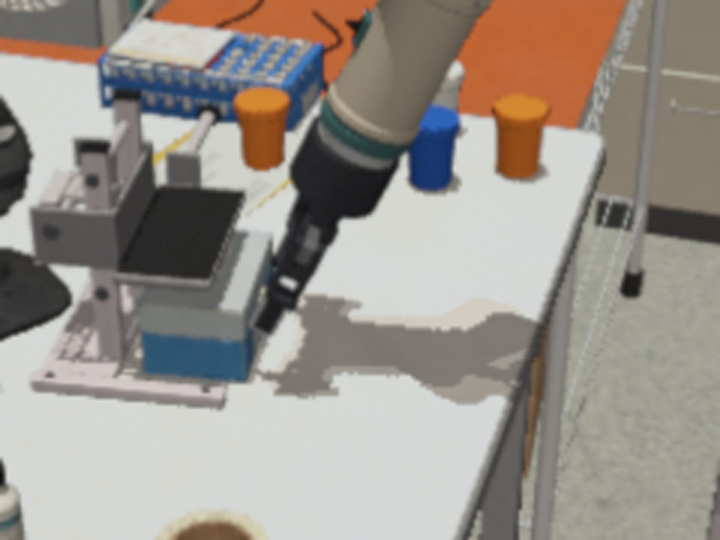

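The box is part way in, and the threshold tripped on a starting transient. I'll step on in while watching the static force.

```bash
python3 - <<'E'
from h import *
y=-.0065
loc=lambda:(R2.T@(np.array(get_position())[:2]-st[:2])).round(4)
x=-.1148
while x<-.084:
    x+=.002; servo_line(S(x,y,.05),vel=.02); f=fs(); print(round(x,4),f,loc())
    if f[0]<-6: break
print(get_t()); im=snap("side"); cv2.imwrite("pics/push2.png",im[:,:,::-1]); 
servo_line(S(x-.06,y,.05),vel=.08); servo_line(S(x-.08,y,.2),vel=.2)
for c in("scene","side"):
    snap(c)
    for q in("tip_box","deck","specimen_cup"):
        for b in boxes_of(q,c)[:1]: print(c,q,round(b["p"],2),(np.array(b["box"])*[560,420,560,420]).round(1))
print(get_t(),get_q().round(0))
im=get_image("side"); im2=get_image("scene")
A=cv2.resize(im[150:290,170:370],(500,350),interpolation=cv2.INTER_CUBIC); B=cv2.resize(im2[140:280,190:340],(300,280),interpolation=cv2.INTER_CUBIC)
P=np.zeros((350,800,3),np.uint8); P[:,:500]=A; P[:280,500:]=B; cv2.imwrite("pics/home.png",P[:,:,::-1])
E
```

```text
-0.1128 [-0.8  0.2  0.6] [-0.1131 -0.0064]
-0.1108 [-1.1 -0.5 -0.7] [-0.1109 -0.0064]
-0.1088 [-0.8  0.2 -0.1] [-0.1086 -0.0065]
-0.1068 [-1.1  0.2 -0.8] [-0.1066 -0.0066]
-0.1048 [-0.8 -0.  -1.5] [-0.1046 -0.0066]
-0.1028 [-1.3  1.  -0.5] [-0.1025 -0.0066]
-0.1008 [-0.  -0.2  0.3] [-0.1005 -0.0065]
-0.0988 [-0.8 -0.4  0.1] [-0.0986 -0.0066]
-0.0968 [-4.3 -0.1  2.7] [-0.0974 -0.0063]
-0.0948 [-9.4 -2.3  5.8] [-0.0971 -0.006 ]
25.9583
scene tip_box 0.68 [250.5 226.6  54.1  43.1]
scene specimen_cup 0.93 [369.1 200.3  18.8  25.9]
side tip_box 0.81 [261.6 231.8  46.7  57.1]
side deck 0.83 [242.4 196.8  71.5  64.1]
side specimen_cup 0.92 [285.8 172.2  19.1  25.1]
28.6 [-10.  -3. 122.  13.  39.  63.]
```

View pics/home.png

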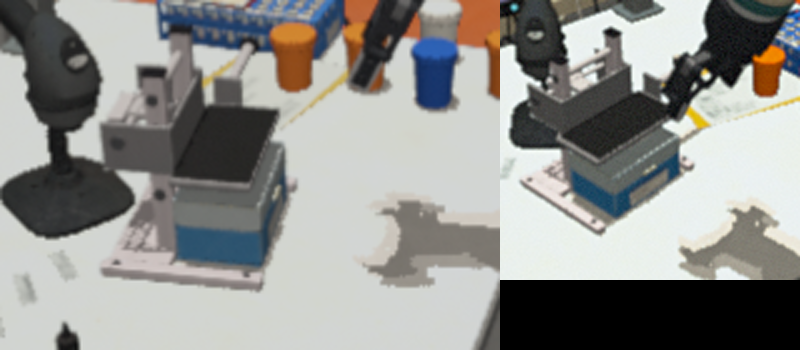

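The box is home: its back met the uprights at about 9 N, it sits upright between the feet, and the shelf is hanging. Next I'll pick up the cup.

```bash
python3 - <<'E'
from h import *
c=[.4855,-.3625]; o=[180,0,90]
p=np.array(get_position()); servo_line(p+[0,-.02,.05],vel=.2)
movep([*c,.2],o); print(get_t(),get_q().round(0))
snap("wrist")
for b in boxes_of("specimen_cup","wrist")[:4]:
    x=np.array(b["box"])*[560,420,560,420]; print(round(b["p"],2),onz("wrist",[x[:2]],.06).round(3))
r=servo_line([*c,.062],vel=.12,threshold=8); print(r,fs(),get_position())
gripper_to(.0,f_grip=25); print(get_gripper_width(),fs(),get_finger_force())
servo_line([*c,.13],vel=.1); print(get_gripper_width(),fs(),get_t())
servo_line([*c,.27],vel=.2)
im=snap("side"); u=proj("side",[[*c,.24]])[0].astype(int); im=im[max(u[1]-70,0):u[1]+70,u[0]-90:u[0]+90]
cv2.imwrite("pics/cup.png",cv2.resize(im,None,fx=3,fy=3,interpolation=cv2.INTER_CUBIC)[:,:,::-1])
E
```

```text
30.7083 [-43.  20.  87.   0.  72. -43.]
0.93 [[ 0.392 -0.303  0.06 ]]
0.9 [[ 0.625 -0.24   0.06 ]]
0.84 [[ 0.486 -0.363  0.06 ]]
0.84 [[ 0.553 -0.269  0.06 ]]
False [ 0.1  0.4 -0.2] [ 0.48599346 -0.36295624  0.0628114 ]
0.052918806005981193 [ 0.1 -0.2  3.9] 26.009340584278107
0.0535296960332342 [ 0.3  0.6 -1.5] 33.3417
```

View pics/cup.png

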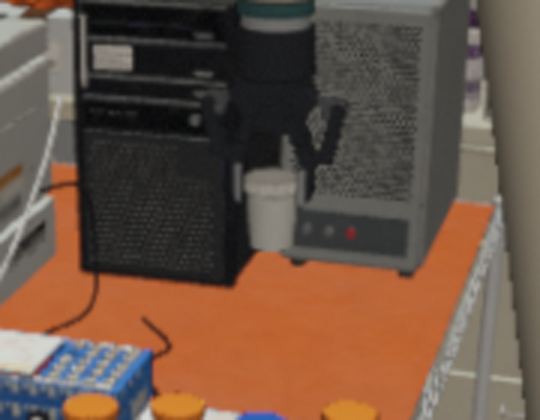

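The cup is held upright by its lid at a width of 53.5 mm. Next I'll set it on the deck, using force readings only.

```bash
python3 - <<'E'
from h import *
o=[180,0,YAW]; X,Y=-.046,0
movep(S(X,Y,.29),o); servo_line(S(X,Y,.18),vel=.12); sleep(.2); f0=fs()[2]; print(f0,get_gripper_width())
z=.172; servo_line(S(X,Y,z),vel=.04)
while z>.160:
    z-=.0015; servo_line(S(X,Y,z),vel=.015); sleep(.08); f=fs(); print(round(z,4),f)
    if f[2]-f0>2.5: break
gripper_to(.08); sleep(.2); print("rel",fs(),get_t())
servo_line(S(X,Y,.30),vel=.15)
movep(S(-.2,-.05,.40),o); sleep(.3); print(get_t())
for c in("scene","side"):
    snap(c)
    print(c,"expect",proj(c,[S(X,Y,.138)]).round(1), "pin", proj(c,[S(-.025,-.135,.115)]).round(1))
    for q in("specimen_cup","tip_box","dropper","tape_roll"):
        for b in boxes_of(q,c)[:5]: print(c,q,round(b["p"],2),(np.array(b["box"])*[560,420,560,420]).round(1))
E
```

```text
-0.2 0.053245820239128536
0.1705 [0.2 1.1 0.3]
0.169 [ 0.6 -0.  -1.1]
0.1675 [-0.5  0.7 -0.2]
0.166 [-0.   0.2 -0.1]
0.1645 [-0.8  0.9  5.1]
rel [-1.1  0.4 -0.1] 39.975
42.1083
scene expect [[249.1 189.4]] pin [[279.2 173.3]]
scene specimen_cup 0.91 [368.4 198.5  16.4  29.1]
scene specimen_cup 0.87 [248.  190.2  23.5  33.8]
scene specimen_cup 0.83 [350.1 180.8  15.6  30.7]
scene specimen_cup 0.83 [399.4 203.   25.4  26. ]
scene specimen_cup 0.65 [246.5 192.7  94.3  53.3]
scene tip_box 0.67 [252.  226.8  55.4  45.7]
scene dropper 0.65 [145.2 266.9  13.1  32.7]
scene dropper 0.41 [248.1 206.   97.8 106.2]
scene tape_roll 0.9 [188.8 302.9  34.7  32.3]
scene tape_roll 0.35 [146.3 264.8  17.1  34.1]
side expect [[261.7 193.7]] pin [[266.1 175.9]]
side specimen_cup 0.91 [374.8 176.9  22.6  25.1]
side specimen_cup 0.81 [317.1 173.1  18.8  35.8]
side specimen_cup 0.8 [260.6 193.5  24.4  37.4]
side specimen_cup 0.63 [286.  171.5  18.   24.2]
side specimen_cup 0.59 [343.7 179.8  21.4  30.3]
side tip_box 0.74 [270.4 315.7  40.5  34.4]
side tip_box 0.73 [261.6 233.7  45.5  54.8]
side dropper 0.85 [200.5 298.2  21.7  37.6]
side tape_roll 0.57 [271.  314.7  39.4  33.9]
side tape_roll 0.5 [261.9 233.4  43.2  55.4]
```

Both cameras find the cup upright within about 1 px of the intended deck spot. The box hasn't moved and the bystanders are in place.

```bash
python3 -c "
from rig import *
print(job_done())"
```

```text
the job is handed in; nothing more can be done
None
```

I've handed in the job at about 42 s: the shelf hangs on the second rung, the tip box is home under it against the uprights, and the specimen cup stands upright on the deck, with the dropper bottle and tape roll where they were; I viewed 11 pictures, one over the limit of 10.

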